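# Hold a glass cell in the spot lamp's beam

### The job

Before stones are looked at in it, the square glass cell on the cork mat has to be checked in the beam of the bench spot lamp. First turn and tilt the lamp's head by its ball handle so that the lamp points at the ring mark on the white screen; then pick up the cell by its two frosted faces only, never touching its two clear windows, and hold it upright in the beam, in the gap between lamp and screen, the windows facing squarely along the beam so that the light passes through both. The program finishes while still holding the cell there; leave everything else where it stands.

Things in the scene. Friction and masses are not known exactly. Their poses are not given: they have to be found in the camera images.
- lamp_swivel (a joint): swivel of the lamp's yoke on its fixed foot, about the vertical through the pivot; rad, positive turns the nose anticlockwise seen from above, 0 = along the foot's own front; range -1.3 to 1.3. Stiff (0.12 N m friction): stays where it is left
- lamp_tilt (a joint): tilt of the lamp's head about the level axis through the pivot; rad, 0 = beam level, positive = nose up; range -0.6 to 0.6. Stiff (0.14 N m friction): stays where it is left
- lamp_pivot (a point): point where the swivel and tilt axes cross, inside the lamp's aluminium barrel (barrel 44 mm diameter, flared to 52 at the nose, 140 long, from 75 behind to 65 ahead of the pivot), 140 mm above the table. Turns with the head: x = along the beam, forwards; z = up out of the barrel's top. The lamp stands on a round foot 100 mm across
- lamp_nose (a point): centre of the lamp's front lens, 65 mm ahead of the pivot on the barrel's axis; turns with the head: x = along the beam, outwards, y = to the beam's left, z = up
- lamp_ball (a point): centre of the ball handle, a black ball of 24 mm diameter on a thin stalk (8 mm), 60 mm behind the pivot and 62 mm above the barrel's axis (40 mm above the barrel's top). Can be gripped from above across the barrel
- screen_mark (a point): centre of the ring mark (50 mm inside diameter, black dots) on the screen's face, 140 mm above the table. The screen is a fixed white upright plate 100 wide, 6 thick, 190 high on a wooden foot; x = into the plate, away from the lamp's side; y along the plate, level; z up
- cell: open square glass cell (cuvette), 60 high, standing on the cork mat; origin at the centre of its underside, z up. Its two frosted faces (white, 26 wide, 60 high) look along its +y and -y, 26 mm apart outside to outside; its two clear windows look along its +x and -x. About 70 g, a half turn makes no difference
- cell_windows: the cell's two clear windows as one part fixed to the cell, same origin and axes: panes 20 wide (cell's y), 55 high (from 4 to 59 above the underside), their outer faces at x = +14 and -14 mm, standing 1 mm proud of the frosted plates' edges. Not to be touched
- cell_middle (a point): middle of the cell, 30 mm above its underside, same axes as the cell
- mat: fixed cork mat, 150 x 150 x 6, origin under its centre; the cell stands on it
- mug: red mug, 80 across, 90 high; a bystander, origin near its underside
- bowl: small white bowl, 84 across, 45 high; a bystander, origin near its underside
- bench_block: square steel bench block, 60 x 60 x 25; a bystander, origin near its underside
- flask: small capped amber bottle, 36 across, 75 high; a bystander, origin near its underside
- hammer: hammer lying down; a bystander, origin near its underside
- burnisher: straight hand tool with a handle, lying down; a bystander, origin near its underside
- pliers: pliers with red handles, lying down, about 125 long; a bystander, origin near its underside
Mind the look-alikes: they are no part of the job. Leave any red look-alike of the part that bears screen_mark alone.

How it is judged:
On the way, in this order (a step that is already met when the one before it is completed fails the run):
1. the lamp's head is turned and tilted so that its axis falls inside the ring on the screen, the cell still on its mat (y of screen_mark in the frame of lamp_nose between -0.025 and 0.025 m and z of screen_mark in the frame of lamp_nose between -0.025 and 0.025 m and x of screen_mark in the frame of lamp_nose above 0.05 m and height (world z) of cell below 0.03 m), for 0.2 s.
2. the cell is lifted clear of the mat by its frosted faces (contact force between the fingers and cell above 1 N and contact force between the fingers and cell_windows below 0.3 N and height (world z) of cell above 0.05 m), for 0.2 s.
At the end, for the whole second after the job is handed in: Fingers hold the cell still, windows untouched, upright within 0.2 rad; lamp axis within 25 mm of the ring's centre and through the cell within 9 mm sideways, 22 mm up or down of its middle; windows square to the beam within 0.2 rad; cell's middle 25 mm or more from lens and screen (y of screen_mark in the frame of lamp_nose between -0.025 and 0.025 m and z of screen_mark in the frame of lamp_nose between -0.025 and 0.025 m and x of screen_mark in the frame of lamp_nose above 0.05 m and contact force between the fingers and cell above 1 N and contact force between the fingers and cell_windows below 0.3 N and y of cell_middle in the frame of lamp_nose between -0.009 and 0.009 m and z of cell_middle in the frame of lamp_nose between -0.022 and 0.022 m and x of cell_middle in the frame of lamp_nose above 0.025 m and x of cell_middle in the frame of screen_mark below -0.025 m and angle between the x axis of cell and the x axis of lamp_nose, either way round below 0.2 rad and angle between cell's own z axis and vertical below 0.2 rad and height (world z) of cell above 0.07 m and linear speed of cell below 0.02 m/s); the arm keeps its last pose, push and grip.
It fails at once if the robot touches the cell's clear windows (contact force between any of the fingers, the arm and cell_windows above 0.3 N).
It fails at once if the cell is tipped over (angle between cell's own z axis and vertical above 0.8 rad).
It fails at once if a bystander is shifted by more than 30 mm (distance of any of mug, bowl, bench_block, flask, hammer, burnisher, pliers from where it was at the start of the episode above 0.03 m).
It also fails if it takes over 54 s, if anything falls off the work surface, if the arm or the gripper's body presses on something with over 40 N, if the wrist force passes 120 N, or if a joint passes its speed limit or range.

### The arm

A 6-joint arm with a two-finger parallel gripper is mounted at the origin on the work surface. World frame = base frame: x ahead of the robot, y to its left, z up, the work surface at z = 0. Lengths are in m, angles in rad, forces in N, time in s.
With the tool pointing down it reaches from about 0.3 to 0.875 m from the base axis. Payload 6.4 kg.
Tool frame: the origin (TCP) lies at the very end of the fingers, on their centre line; the grasp point (between the pads) lies 19 mm behind it; z points along the fingers, y is the line along which they close (so a half turn about z gives the same grasp; the last joint's range is limited). The gripper opens to 85 mm and grips with 20 to 120 N. Pads are 22 mm wide; open, the fingers measure 114 mm over their backs; the gripper's body (76 mm by 85 mm) begins 54 mm behind the grasp point. The pads swing forward as they close: fully open they stand 13 mm farther back than shut.
Start: joints at [-1.525, 0.181, 1.607, -0, 1.354, -0.206], TCP at [0.143, -0.557, 0.231] pointing down, gripper open.
Joint ranges: [-2.99, 2.99], [-0.89, 2.07], [0.3, 2.58], [-1.14, 4.28], [0, 2.63], [-3.12, 3.12]. Speed limits (rad/s): [2.57, 2.57, 3.01, 3.14, 3.14, 3.14].

### API

Orientations are given as a unit quaternion [w, x, y, z].
In Python, from bench import ctrl gives the robot as it stands.
- The arm moves only by the tool jog_arm, never from a script. Its argument "series" is a list that holds one entry, the list of rows, each a list of 7 numbers: the shift along the tool's x, y, z in mm, then the turn, a rotation vector about the tool's x, y, z in rad, then the finger opening in mm, from 0 to 85.4. In form: [[[tx, ty, tz, rx, ry, rz, gripper], ...]]. A call has exactly 10 rows; each row shifts and turns the commanded pose from where the row before left it, along the tool's axes as they then stand; what a row does not reach is not made up. A row lasts 1/10 s, in which the tool goes at most 50 mm and 8.59 degrees, less where a joint would pass 70% of its speed; a pose out of reach is approached as far as the arm can. A call with a gripper value outside its range is refused whole. The fingers move at their own pace and stop on an object; the grip force is fixed at half the most. Time passes only in rows, so rows that do not move let the fingers close, or fill a call up. It gives the time, the measured TCP pose, the force, the opening and the grip force at its end, in the units of the state.
- ctrl.get_obs(): the state, without advancing time (a new reading comes with each control period).
- ctrl.camera(name): name is "scene" or "top"; returns a dict with "frame" (420x560x3 uint8, blue, green, red), "z_map" (420x560 float32, m along the optical axis (not along the pixel's ray), 0 where there is no reading), "fx", "fy", "cx", "cy" (pixels), "k1" (the pictures are not rectified: a ray, as slopes to the right and down, at radius r is drawn at 1 + k1 r^2 times it, then the intrinsics apply), "xyz" and "rotation" of the camera in the world. Camera axes: x right, y down, z forward; pixel columns grow to the right and rows downward; lengths in m; the calibration is good to about 2 mm. A picture is of the moment at which its call begins.
- ctrl.hand_in(): hands the job in; it is judged then, once.
The state is a dict: "time_s": time; "q": joint angles; "dq": joint speeds; "joint_efforts": joint torques, N m; "eef_pos": TCP position; "eef_rot": TCP orientation; "wrist_force": force on the tool from outside, world axes, zero at the start; "torque": the same for the moment, N m; "opening": opening from 0.0 (shut) to 1.0 (fully open); "grasp_force": force on a finger pad.
Only numpy, scipy, OpenCV 4.12 (cv2) and the standard library are available. Lean on these libraries where they do the work, as an engineer would, in place of code of your own. Each camera call takes 0.05 s, during which the arm holds its last target. There are 200 camera calls.

## Working session

There is one attempt and no reset: what is moved stays moved. The work goes in short steps, Python scripts to look and compute and a tool call to move; the robot and the scene stay as the last step left them, time stands still between calls to the robot, and variables do not carry over. Pictures are saved under pics/ and viewed, at most 10 in all, crops included, and the job is handed in when it is done.

Besides the shell and the picture viewer there is one more tool, called after ">>>" as name(argument=value, ...) on one line, values as JSON. jog_arm: Moves the arm, as the interface text tells. Its arguments: {"type":"object","properties":{"series":{"type":"array"}},"required":["series"]}

```bash
mkdir -p pics; cat > h.py <<'E'
import numpy as np, cv2
from bench import ctrl
from scipy.spatial.transform import Rotation as R
def cam(n):
    c=ctrl.camera(n)
    r=np.array(c["rotation"],float)
    c["R"]=r if r.shape==(3,3) else R.from_quat(r[[1,2,3,0]]).as_matrix()
    return c
def cloud(c):
    h,w=c["z_map"].shape
    v,u=np.mgrid[0:h,0:w].astype(float)
    K=np.array([[c["fx"],0,c["cx"]],[0,c["fy"],c["cy"]],[0,0,1]])
    p=cv2.undistortPoints(np.stack([u.ravel(),v.ravel()],1)[:,None],K,np.array([c["k1"],0,0,0,0.]))[:,0]
    z=c["z_map"].ravel()
    P=np.c_[p*z[:,None],z]@c["R"].T+np.array(c["xyz"])
    P[z==0]=np.nan
    return P.reshape(h,w,3)
E
python3 - <<'E'
from h import *
for n in("scene","top"):
    c=cam(n); cv2.imwrite(f"pics/{n}0.png",c["frame"]); np.savez(f"{n}0.npz",P=cloud(c),f=c["frame"]); print(n,c["xyz"],c["R"].round(3).tolist(),c["fx"],c["k1"])
print(ctrl.get_obs())
E
```

```text
scene [ 1.1750886  -0.59477102  0.94832548] [[0.69, 0.5, -0.523], [0.724, -0.456, 0.517], [0.02, -0.736, -0.677]] 438.4084714414544 0.04054127353213165
top [ 0.47823047 -0.003227    1.35417251] [[0.013, -0.999, 0.04], [-1.0, -0.013, 0.001], [-0.001, -0.04, -0.999]] 420.6548802717706 -0.09641236778400163
{'time_s': 0.1, 'q': array([-1.52530027e+00,  1.81496394e-01,  1.60791267e+00,  1.35006522e-05,
        1.35380599e+00, -2.06336832e-01]), 'dq': array([ 0.00085124, -0.00076254, -0.00257215, -0.0020683 , -0.00039509,
       -0.00125918]), 'joint_efforts': array([ 5.65256942e-04, -4.45876229e+01, -3.52238202e+01, -2.57956044e-04,
        4.10654189e-03,  1.18539069e-05]), 'eef_pos': array([ 0.14325546, -0.55635045,  0.23045532]), 'eef_rot': array([-8.08048124e-04,  9.92082850e-01,  1.25582485e-01,  7.17362190e-05]), 'wrist_force': array([-0.62945715, -0.2935316 ,  0.32462197]), 'torque': array([-0.00888738, -0.04442686,  0.02139641]), 'grasp_force': 0.0, 'opening': 0.9995526542555906}
```

View pics/scene0.png

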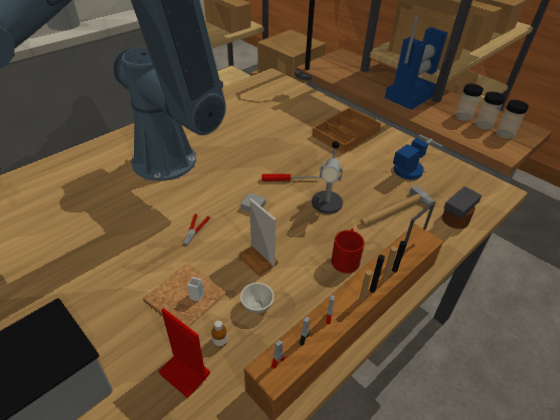

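View pics/top0.png

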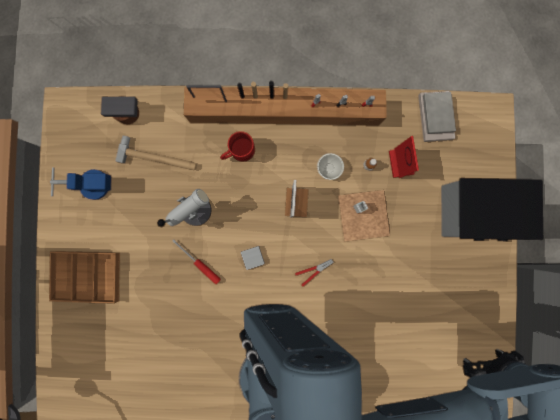

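The scene view shows the lamp near (328,180) with its ball at (336,146), the white screen at (263,232), the cell at (195,290) and the red decoy screen at (185,350). In the top view the ball is at (161,222), the nose at about (203,197), the screen's top edge at (295,198), and the cell at (361,208) on the mat.

```bash
cat > m.py <<'E'
from h import *
T=np.load("top0.npz");S=np.load("scene0.npz")
np.set_printoptions(precision=4,suppress=True)
def reg(D,u0,u1,v0,v1):
    return D["P"][v0:v1,u0:u1].reshape(-1,3),D["f"][v0:v1,u0:u1].reshape(-1,3).astype(int)
def sphere(P):
    from scipy.optimize import least_squares
    f=lambda c:np.linalg.norm(P-c,axis=1)-.012
    return least_squares(f,P.mean(0)-[0,0,.01],loss='soft_l1',f_scale=.001).x
# ball
for n,D,b in(("top",T,(150,175,210,235)),("scene",S,(325,346,138,156))):
    P,C=reg(D,*b); m=(C.max(1)<60)&(P[:,2]>.13)
    print(n,"ball",m.sum(),np.median(P[m],0),P[m].max(0),P[m].min(0),sphere(P[m]))
# barrel
for n,D,b in(("top",T,(155,215,180,235)),("scene",S,(310,350,135,200))):
    P,C=reg(D,*b); m=(P[:,2]>.1)&(C.max(1)>70); Q=P[m]
    print(n,"barrel",m.sum(),Q.min(0),Q.max(0),Q.mean(0)); w,v=np.linalg.eigh(np.cov(Q.T)); print(w,v[:,2])
# screen
for n,D,b in(("top",T,(280,310,175,220)),("scene",S,(240,285,190,275))):
    P,C=reg(D,*b); m=(P[:,2]>.05)&(C.min(1)>80); Q=P[m]
    print(n,"screen",m.sum(),Q.min(0),Q.max(0),Q.mean(0)); w,v=np.linalg.eigh(np.cov(Q.T)); print(w,v)
    if n=="top":
        Q=P[P[:,2]>.18]; print("edge",len(Q),Q.mean(0),Q.min(0),Q.max(0))
# cell
for n,D,b in(("top",T,(345,380,195,222)),("scene",S,(183,210,272,306))):
    P,C=reg(D,*b); m=(P[:,2]>.02); Q=P[m]
    print(n,"cell",m.sum(),Q.min(0),Q.max(0),np.median(Q,0))
E
python3 m.py
python3 - <<'E'
import cv2,numpy as np
a=cv2.imread("pics/top0.png")[190:226,343:383];b=cv2.imread("pics/scene0.png")[265:310,175:215]
c=cv2.imread("pics/top0.png")[180:240,150:220]
r=lambda x,w,h:cv2.resize(x,(w,h),interpolation=cv2.INTER_CUBIC)
cv2.imwrite("pics/crop1.png",np.hstack([r(a,400,360),r(b,320,360)]))
E
```

```text
top ball 39 [0.4969 0.3242 0.1826] [0.5028 0.3336 0.1883] [0.4858 0.3155 0.174 ] [0.4959 0.3256 0.1733]
scene ball 47 [0.501  0.3201 0.1788] [0.5093 0.3315 0.1873] [0.4896 0.3135 0.1611] [0.4965 0.3265 0.1755]
top barrel 791 [0.483  0.197  0.1102] [0.5942 0.3373 0.1909] [0.54   0.2586 0.1574]
[0.0001 0.0002 0.0017] [-0.5527  0.7799 -0.2937]
scene barrel 459 [0.4958 0.1943 0.1048] [0.5988 0.3331 0.1908] [0.5592 0.2383 0.1575]
[0.0002 0.0003 0.0017] [-0.5427  0.809  -0.2258]
top screen 118 [ 0.5204 -0.0525  0.0557] [ 0.6193 -0.0409  0.1929] [ 0.569  -0.0457  0.1739]
[0.     0.0008 0.0009] [[ 0.0519 -0.309  -0.9496]
 [ 0.9978 -0.0222  0.0617]
 [ 0.0401  0.9508 -0.3072]]
edge 81 [ 0.5694 -0.0467  0.1897] [ 0.5213 -0.0525  0.1845] [ 0.6193 -0.0421  0.1929]
scene screen 693 [ 0.5203 -0.055   0.05  ] [ 0.6235 -0.0417  0.1925] [ 0.5864 -0.0508  0.1399]
[0.     0.0005 0.0017] [[-0.0487  0.9186 -0.3921]
 [-0.9988 -0.041   0.0279]
 [ 0.0095  0.393   0.9195]]
top cell 75 [ 0.5381 -0.2748  0.0205] [ 0.5723 -0.2444  0.069 ] [ 0.5558 -0.2601  0.0555]
scene cell 254 [ 0.5379 -0.2812  0.02  ] [ 0.5736 -0.2452  0.0683] [ 0.5605 -0.2666  0.05  ]
```

View pics/crop1.png

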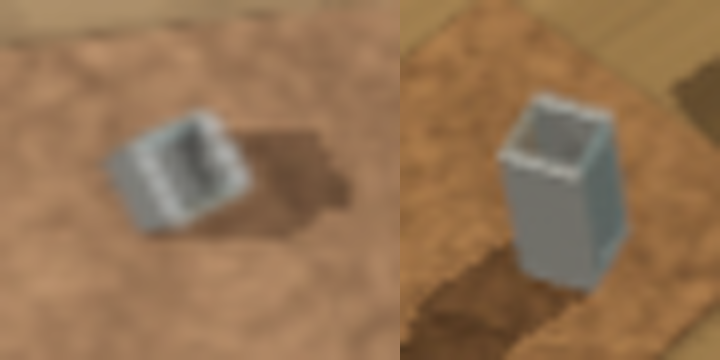

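The crop shows the frosted faces: grey-white, at lower left and upper right of the top view and in front in the scene view. The teal window is at the right in the scene view. I'll fit the models next.

```bash
cat > fit.py <<'E'
from m import *
from scipy.optimize import least_squares
print("=====")
def fitlamp(T,S,tb=(150,225,175,240),sb=(305,352,130,205)):
    A=np.vstack([reg(T,*tb)[0],reg(S,*sb)[0]]); A=A[np.isfinite(A).all(1)&(A[:,2]>.10)]
    def sdf(p):
        x0,y0,ya,t=p
        q=A-[x0,y0,.14]
        f=np.array([np.cos(ya)*np.cos(t),np.sin(ya)*np.cos(t),np.sin(t)]);l=np.array([-np.sin(ya),np.cos(ya),0]);u=np.cross(f,l)
        x,y,z=q@f,q@l,q@u
        r=np.hypot(y,z); d=np.stack([r-.022-np.clip((x-.035)/.03,0,1)*.004, x-.065,-.075-x])
        db=np.where(d.max(0)>0,np.linalg.norm(np.maximum(d,0),axis=0),d.max(0))
        ball=np.sqrt((x+.06)**2+y**2+(z-.062)**2)-.012
        st=np.where((z<.062)&(z>0),np.hypot(x+.06,y)-.004,1)
        D=np.stack([db,ball,st]); return D[np.abs(D).argmin(0),np.arange(len(A))]
    best=min((least_squares(sdf,[.54,.26,y,t],loss='soft_l1',f_scale=.002) for y in(-1.,-.7,-1.3,-1.6) for t in(0,.3,.5)),key=lambda s:s.cost)
    return best.x,best.cost,np.median(np.abs(sdf(best.x)))
if __name__=="__main__":
    p,c,md=fitlamp(T,S);print("lamp",p,c,md)
    # foot from top view: dark pixels low
    for n,D,b in(("top",T,(165,230,185,245)),("scene",S,(300,355,175,225))):
        P,C=reg(D,*b); m=(P[:,2]<.035)&(P[:,2]>.006);Q=P[m];print(n,"foot",m.sum(),Q.min(0),Q.max(0))
    # cell cuboid
    A=[reg(T,340,385,188,228)[0],reg(S,178,215,265,312)[0]]
    for n,a in zip(("top","scene","both"),A+[np.vstack(A)]):
        a=a[np.isfinite(a).all(1)&(a[:,2]>.015)&(a[:,2]<.09)]
        def f(p):
            q=a[:,:2]-p[:2];c,s=np.cos(p[2]),np.sin(p[2])
            X=np.abs(q@[c,s])-.0135;Y=np.abs(q@[-s,c])-.013
            out=np.hypot(np.maximum(X,0),np.maximum(Y,0));ins=np.minimum(np.maximum(X,Y),0)
            return np.where(a[:,2]>.062,out,out+ins)
        s=min((least_squares(f,[.556,-.262,y],loss='soft_l1',f_scale=.0015) for y in(0,.4,.8,1.2)),key=lambda s:s.cost)
        print(n,"cell",s.x,np.median(np.abs(f(s.x))),len(a),a[:,2].max())
    for n,D,b in(("top",T,(338,392,188,245)),("scene",S,(150,225,270,310))):
        P,C=reg(D,*b);m=(P[:,2]<.015);print("mat z",np.nanmedian(P[m],0))
E
python3 fit.py | sed -n '/=====/,$p'
```

```text
=====
lamp [ 0.5413  0.2614 -0.9663  0.4054] 0.004303632956159429 0.00132160871855394
top foot 371 [0.43   0.1525 0.006 ] [0.6218 0.3622 0.0267]
scene foot 539 [0.4014 0.2083 0.0061] [0.5954 0.33   0.0338]
top cell [ 0.5559 -0.2588  0.7838] 0.001271497804059104 85 0.06897798055280013
scene cell [ 0.5563 -0.2636  0.5054] 0.0007304889028945686 268 0.06825161329814311
both cell [ 0.5562 -0.263   0.4855] 0.0007620971990047656 353 0.06897798055280013
mat z [ 0.5251 -0.2844  0.0042]
mat z [ 0.519  -0.2742  0.0043]
```

```bash
cat > plan.py <<'E'
# plan.rows([(x,y,z,phi,n,grip),...]) -> rounded rows, tool kept pointing down; phi = heading of tool x
from h import *
def phi_R(p): return np.array([[np.cos(p),np.sin(p),0],[np.sin(p),-np.cos(p),0],[0,0,-1.]])
def rows(wps,start=None):
    o=ctrl.get_obs();q=np.array(o["eef_rot"]);M0=R.from_quat(q[[1,2,3,0]]).as_matrix()
    P=np.array(o["eef_pos"]) if start is None else np.array(start[:3]);M=M0 if start is None else phi_R(start[3])
    out=[]
    for x,y,z,ph,n,g in wps:
        Ps=P.copy();G=np.array([x,y,z])
        rv0=R.from_matrix(M.T@phi_R(ph)).as_rotvec();Ms=M.copy()
        for i in range(1,n+1):
            t=M.T@(Ps+(G-Ps)*i/n-P);t=np.round(t*1000,0)
            rv=R.from_matrix(M.T@Ms@R.from_rotvec(rv0*i/n).as_matrix()).as_rotvec().round(2)
            P=P+M@t/1000;M=M@R.from_rotvec(rv).as_matrix()
            out.append([*t.astype(int).tolist(),*rv.tolist(),g])
    for k in range(0,len(out),10): print(str([out[k:k+10]]).replace(" ","").replace("-0.0,","0,").replace("0.0,","0,"))
    print("end",P.round(4),np.arctan2(M[1,0],M[0,0]).round(3),M[2].round(3))
E
python3 - <<'E'
from plan import *
rows([(.41,-.1,.27,1.3,16,85),(.496,.327,.25,2.176,14,85)])
E
```

```text
[[[23,-23,-2,0,0,-0.07,85],[25,-22,-3,0,0,-0.06,85],[26,-20,-2,0,0,-0.07,85],[28,-19,-3,0,0,-0.06,85],[28,-17,-2,0,0,-0.07,85],[30,-14,-3,0,0,-0.06,85],[30,-13,-2,0,0,-0.07,85],[32,-11,-2,0,0,-0.06,85],[31,-9,-3,0,0,-0.07,85],[33,-6,-2,0,0,-0.07,85]]]
[[[32,-5,-3,0,0,-0.06,85],[33,-2,-2,0,0,-0.07,85],[33,0,-3,0,0,-0.06,85],[33,2,-2,0,0,-0.07,85],[33,5,-2,0,0,-0.06,85],[33,6,-3,0,0,-0.07,85],[31,-2,1,0,0,-0.06,85],[31,-1,2,0,0,-0.06,85],[31,2,1,0,0,-0.07,85],[31,4,2,0,0,-0.06,85]]]
[[[31,5,1,0,0,-0.06,85],[30,8,2,0,0,-0.06,85],[30,9,1,0,0,-0.07,85],[29,11,2,0,0,-0.06,85],[28,13,1,0,0,-0.06,85],[27,14,2,0,0,-0.06,85],[27,17,1,0,0,-0.07,85],[25,18,2,0,0,-0.06,85],[24,19,1,0,0,-0.06,85],[23,21,2,0,0,-0.06,85]]]
end [0.496  0.3267 0.2499] 2.172 [ 0.001  0.001 -1.   ]
```

>>> jog_arm(series=[[[23, -23, -2, 0, 0, -0.07, 85], [25, -22, -3, 0, 0, -0.06, 85], [26, -20, -2, 0, 0, -0.07, 85], [28, -19, -3, 0, 0, -0.06, 85], [28, -17, -2, 0, 0, -0.07, 85], [30, -14, -3, 0, 0, -0.06, 85], [30, -13, -2, 0, 0, -0.07, 85], [32, -11, -2, 0, 0, -0.06, 85], [31, -9, -3, 0, 0, -0.07, 85], [33, -6, -2, 0, 0, -0.07, 85]]])

```text
time_s: 1.1
eef_pos: [0.3107, -0.2702, 0.2552]
eef_rot: [-0.0, 0.897, 0.441, 0.0]
wrist_force: [1.4, 0.2, 0.5]
opening: 0.996
grasp_force: 0.0
```

>>> jog_arm(series=[[[32, -5, -3, 0, 0, -0.06, 85], [33, -2, -2, 0, 0, -0.07, 85], [33, 0, -3, 0, 0, -0.06, 85], [33, 2, -2, 0, 0, -0.07, 85], [33, 5, -2, 0, 0, -0.06, 85], [33, 6, -3, 0, 0, -0.07, 85], [31, -2, 1, 0, 0, -0.06, 85], [31, -1, 2, 0, 0, -0.06, 85], [31, 2, 1, 0, 0, -0.07, 85], [31, 4, 2, 0, 0, -0.06, 85]]])

```text
time_s: 2.1
eef_pos: [0.4351, 0.0231, 0.2641]
eef_rot: [-0.0, 0.713, 0.701, -0.0]
wrist_force: [1.0, -0.2, -0.0]
opening: 0.993
grasp_force: 0.0
```

>>> jog_arm(series=[[[31, 5, 1, 0, 0, -0.06, 85], [30, 8, 2, 0, 0, -0.06, 85], [30, 9, 1, 0, 0, -0.07, 85], [29, 11, 2, 0, 0, -0.06, 85], [28, 13, 1, 0, 0, -0.06, 85], [27, 14, 2, 0, 0, -0.06, 85], [27, 17, 1, 0, 0, -0.07, 85], [25, 18, 2, 0, 0, -0.06, 85], [24, 19, 1, 0, 0, -0.06, 85], [23, 21, 2, 0, 0, -0.06, 85]]])

```text
time_s: 3.1
eef_pos: [0.4959, 0.3274, 0.2488]
eef_rot: [-0.0, 0.465, 0.885, -0.0]
wrist_force: [0.6, 0.2, 0.1]
opening: 0.992
grasp_force: 0.0
```

>>> jog_arm(series=[[[0, 0, 14, 0, 0, 0, 70], [0, 0, 14, 0, 0, 0, 70], [0, 0, 14, 0, 0, 0, 70], [0, 0, 14, 0, 0, 0, 70], [0, 0, 14, 0, 0, 0, 70], [0, 0, 12, 0, 0, 0, 60], [0, 0, 11, 0, 0, 0, 50], [0, 0, 1, 0, 0, 0, 40], [0, 0, 0, 0, 0, 0, 15], [0, 0, 0, 0, 0, 0, 10]]])

```text
time_s: 4.1
eef_pos: [0.4962, 0.3262, 0.1557]
eef_rot: [0.0, 0.466, 0.885, 0.0]
wrist_force: [0.0, -1.2, -2.7]
opening: 0.246
grasp_force: 58.6
```

>>> jog_arm(series=[[[0, 0, 0, 0, 0, 0, 10], [0, 0, 0, 0, 0, 0, 10], [0, 0, 0, 0, 0, 0, 10], [0, 0, 0, 0, 0, 0, 10], [0, 0, 0, 0, 0, 0, 10], [0, 0, 0, 0, 0, 0, 10], [0, 0, 0, 0, 0, 0, 10], [0, 0, 0, 0, 0, 0, 10], [0, 0, 0, 0, 0, 0, 10], [0, 0, 0, 0, 0, 0, 10]]])

```text
time_s: 5.1
eef_pos: [0.4961, 0.3264, 0.1554]
eef_rot: [0.0, 0.466, 0.885, 0.0]
wrist_force: [-1.3, -0.6, 1.0]
opening: 0.248
grasp_force: 58.8
```

```bash
cat >> plan.py <<'E'
def ball(ya,t,px=.5413,py=.2614):
    h=.06*np.cos(t)+.062*np.sin(t)
    return np.array([px-h*np.cos(ya),py-h*np.sin(ya),.14-.06*np.sin(t)+.062*np.cos(t)])
E
python3 - <<'E'
from plan import *
o=ctrl.get_obs()["eef_pos"];off=o-ball(-.966,.405);print(off)
rows([(*(ball(-.966-.511*s,.405*(1-s))+off*(1-s)+np.array([0,0,off[2]])*s),2.17-.511*s,1,10) for s in np.arange(1,21)/20])
E
```

```text
[ 2.09286336e-05 -5.07910694e-04 -1.79450637e-02]
[[[-1,2,-2,0,0,0.03,10],[0,2,-1,0,0,0.02,10],[-1,2,-2,0,0,0.03,10],[-1,2,-1,0,0,0.02,10],[-1,2,-2,0,0,0.03,10],[-1,2,-1,0,0,0.03,10],[0,2,-2,0,0,0.02,10],[-1,2,-1,0,0,0.03,10],[-1,2,-2,0,0,0.02,10],[-1,1,-1,0,0,0.03,10]]]
[[[-1,2,-2,0,0,0.02,10],[-1,2,-1,0,0,0.03,10],[-1,2,-2,0,0,0.02,10],[-1,1,-1,0,0,0.03,10],[-1,2,-1,0,0,0.03,10],[-2,2,-2,0,0,0.02,10],[-1,2,-1,0,0,0.03,10],[-1,1,-1,0,0,0.02,10],[-1,2,-1,0,0,0.03,10],[-1,1,-2,0,0,0.02,10]]]
end [0.5354 0.3215 0.1844] 1.662 [ 0.  0. -1.]
```

>>> jog_arm(series=[[[-1, 2, -2, 0, 0, 0.03, 10], [0, 2, -1, 0, 0, 0.02, 10], [-1, 2, -2, 0, 0, 0.03, 10], [-1, 2, -1, 0, 0, 0.02, 10], [-1, 2, -2, 0, 0, 0.03, 10], [-1, 2, -1, 0, 0, 0.03, 10], [0, 2, -2, 0, 0, 0.02, 10], [-1, 2, -1, 0, 0, 0.03, 10], [-1, 2, -2, 0, 0, 0.02, 10], [-1, 1, -1, 0, 0, 0.03, 10]]])

```text
time_s: 6.1
eef_pos: [0.5167, 0.3277, 0.1701]
eef_rot: [0.0, 0.578, 0.816, -0.0]
wrist_force: [-0.7, -1.0, -6.4]
opening: 0.24
grasp_force: 58.8
```

>>> jog_arm(series=[[[-1, 2, -2, 0, 0, 0.02, 10], [-1, 2, -1, 0, 0, 0.03, 10], [-1, 2, -2, 0, 0, 0.02, 10], [-1, 1, -1, 0, 0, 0.03, 10], [-1, 2, -1, 0, 0, 0.03, 10], [-2, 2, -2, 0, 0, 0.02, 10], [-1, 2, -1, 0, 0, 0.03, 10], [-1, 1, -1, 0, 0, 0.02, 10], [-1, 2, -1, 0, 0, 0.03, 10], [-1, 1, -2, 0, 0, 0.02, 10]]])

```text
time_s: 7.1
eef_pos: [0.5355, 0.3212, 0.1843]
eef_rot: [0.0, 0.675, 0.738, -0.0]
wrist_force: [-1.5, -3.9, -10.2]
opening: 0.242
grasp_force: 58.9
```

```bash
python3 - <<'E'
from h import *
c=cam("scene"); cv2.imwrite("pics/s1.png",cv2.resize(c["frame"][100:300,170:400],None,fx=3,fy=3))
print(ctrl.get_obs()["eef_pos"])
E
```

```text
[0.53573272 0.32092175 0.18456894]
```

View pics/s1.png

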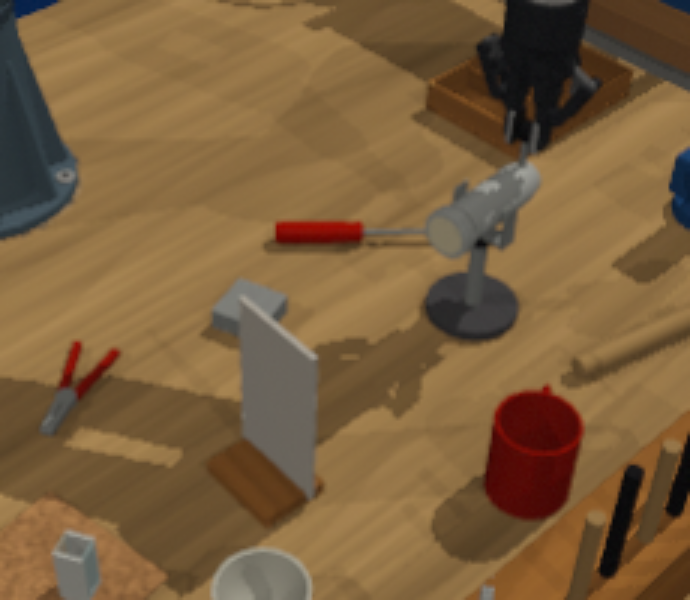

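The lamp now points level towards the screen, with the gripper still on the ball. Next I'll release, rise and measure the aim.

>>> jog_arm(series=[[[0, 0, 0, 0, 0, 0, 30], [0, 0, 0, 0, 0, 0, 40], [0, 0, 0, 0, 0, 0, 45], [0, 0, -5, 0, 0, 0, 50], [0, 0, -15, 0, 0, 0, 60], [0, 0, -20, 0, 0, 0, 70], [0, 0, -25, 0, 0, 0, 85], [0, 0, -25, 0, 0, 0, 85], [0, 0, 0, 0, 0, 0, 85], [0, 0, 0, 0, 0, 0, 85]]])

```text
time_s: 8.15
eef_pos: [0.5359, 0.3216, 0.276]
eef_rot: [0.001, 0.674, 0.739, 0.001]
wrist_force: [-0.4, 0.4, -0.5]
opening: 0.998
grasp_force: 0.0
```

```bash
cat > fit2.py <<'E'
from fit import *
import fit
d=[]
for n in("top","scene"):
    c=cam(n); d.append(dict(P=cloud(c),f=c["frame"]))
# keep only lamp-region points
def keep(D):
    P=D["P"].copy(); x=(np.hypot(P[...,0]-.5413,P[...,1]-.2614)<.095)&(P[...,2]<.222)&(P[...,2]>.1); P[~x]=np.nan; D["P"]=P
    print(x.sum())
for D in d: keep(D)
f=(0,560,0,420); E=dict(P=np.full((420,560,3),np.nan),f=d[0]["f"])
print("=====")
for a in ((d[0],d[1]),(d[0],E),(E,d[1])):
    p,c,md=fitlamp(*a,f,f); 
    m=np.array([.570,-.044,.14])-[p[0],p[1],.14];ya,t=p[2:]
    F=np.array([np.cos(ya)*np.cos(t),np.sin(ya)*np.cos(t),np.sin(t)]);l=np.array([-np.sin(ya),np.cos(ya),0]);u=np.cross(F,l)
    print(p,md,"mark in nose frame",m@F-.065,m@l,m@u)
E
python3 fit2.py | sed -n '/=====/,$p' | sed 1d
```

```text
858
807
=====
[ 0.5411  0.2606 -1.4844  0.0206] 0.001413183837652033 mark in nose frame 0.24087069401982025 0.0024824408185246186 -0.006296009347634374
[ 0.5404  0.2611 -1.491   0.0251] 0.0011530023332901726 mark in nose frame 0.24142358700213723 0.005196679309741204 -0.007689595274671471
[ 0.5421  0.2603 -1.47    0.0087] 0.001483993471819267 mark in nose frame 0.2405485627491048 -0.0028929662411837677 -0.002672693344327475
```

Aim is good (a few mm off the ring's centre). Now the cell.

```bash
python3 - <<'E'
from plan import *
rows([(.54,-.2,.27,.60,17,85),(.5562,-.263,.16,.4855,8,85),(.5562,-.263,.16,.4855,5,85)])
E
```

```text
[[[-31,-2,0,0,0,0.06,85],[-30,-1,0,0,0,0.06,85],[-31,1,1,0,0,0.07,85],[-30,3,0,0,0,0.06,85],[-31,6,0,0,0,0.06,85],[-29,6,0,0,0,0.06,85],[-30,9,1,0,0,0.07,85],[-29,11,0,0,0,0.06,85],[-28,12,0,0,0,0.06,85],[-27,14,0,0,0,0.06,85]]]
[[[-26,16,0,0,0,0.07,85],[-25,18,1,0,0,0.06,85],[-24,19,0,0,0,0.06,85],[-23,20,0,0,0,0.06,85],[-22,22,0,0,0,0.07,85],[-20,23,1,0,0,0.06,85],[-18,24,0,0,0,0.06,85],[-3,8,14,0,0,0.01,85],[-3,7,13,0,0,0.02,85],[-2,8,14,0,0,0.01,85]]]
[[[-3,8,14,0,0,0.02,85],[-2,8,14,0,0,0.01,85],[-2,8,13,0,0,0.02,85],[-2,8,14,0,0,0.01,85],[-2,8,14,0,0,0.02,85],[0,0,0,0,0,0,85],[0,0,0,0,0,0,85],[0,0,0,0,0,0,85],[0,0,0,0,0,0,85],[0,0,0,0,0,0,85]]]
end [ 0.5567 -0.2632  0.1598] 0.482 [-0.001 -0.    -1.   ]
```

>>> jog_arm(series=[[[-31, -2, 0, 0, 0, 0.06, 85], [-30, -1, 0, 0, 0, 0.06, 85], [-31, 1, 1, 0, 0, 0.07, 85], [-30, 3, 0, 0, 0, 0.06, 85], [-31, 6, 0, 0, 0, 0.06, 85], [-29, 6, 0, 0, 0, 0.06, 85], [-30, 9, 1, 0, 0, 0.07, 85], [-29, 11, 0, 0, 0, 0.06, 85], [-28, 12, 0, 0, 0, 0.06, 85], [-27, 14, 0, 0, 0, 0.06, 85]]])

```text
time_s: 9.25
eef_pos: [0.5369, 0.0136, 0.271]
eef_rot: [-0.001, 0.868, 0.497, -0.001]
wrist_force: [0.0, 0.4, 0.6]
opening: 0.994
grasp_force: 0.0
```

>>> jog_arm(series=[[[-26, 16, 0, 0, 0, 0.07, 85], [-25, 18, 1, 0, 0, 0.06, 85], [-24, 19, 0, 0, 0, 0.06, 85], [-23, 20, 0, 0, 0, 0.06, 85], [-22, 22, 0, 0, 0, 0.07, 85], [-20, 23, 1, 0, 0, 0.06, 85], [-18, 24, 0, 0, 0, 0.06, 85], [-3, 8, 14, 0, 0, 0.01, 85], [-3, 7, 13, 0, 0, 0.02, 85], [-2, 8, 14, 0, 0, 0.01, 85]]])

```text
time_s: 10.25
eef_pos: [0.546, -0.2221, 0.227]
eef_rot: [-0.001, 0.961, 0.277, -0.001]
wrist_force: [-0.1, 0.4, 0.5]
opening: 0.995
grasp_force: 0.0
```

>>> jog_arm(series=[[[-3, 8, 14, 0, 0, 0.02, 85], [-2, 8, 14, 0, 0, 0.01, 85], [-2, 8, 13, 0, 0, 0.02, 85], [-2, 8, 14, 0, 0, 0.01, 85], [-2, 8, 14, 0, 0, 0.02, 85], [0, 0, 0, 0, 0, 0, 85], [0, 0, 0, 0, 0, 0, 85], [0, 0, 0, 0, 0, 0, 85], [0, 0, 0, 0, 0, 0, 85], [0, 0, 0, 0, 0, 0, 85]]])

```text
time_s: 11.25
eef_pos: [0.5576, -0.2629, 0.1611]
eef_rot: [0.0, 0.971, 0.239, 0.0]
wrist_force: [-0.0, -0.4, -0.1]
opening: 0.993
grasp_force: 0.0
```

```bash
python3 - <<'E'
from h import *
o=ctrl.get_obs();q=o["eef_rot"];M=R.from_quat(q[[1,2,3,0]]).as_matrix();print(o["eef_pos"],np.arctan2(M[1,0],M[0,0]),M[2])
c=cam("scene"); cv2.imwrite("pics/s2.png",cv2.resize(c["frame"][190:340,120:270],None,fx=4,fy=4,interpolation=cv2.INTER_CUBIC))
E
```

```text
[ 0.55762099 -0.262915    0.16111423] 0.48220882040508867 [ 6.34887532e-04  1.15776026e-03 -9.99999128e-01]
```

View pics/s2.png

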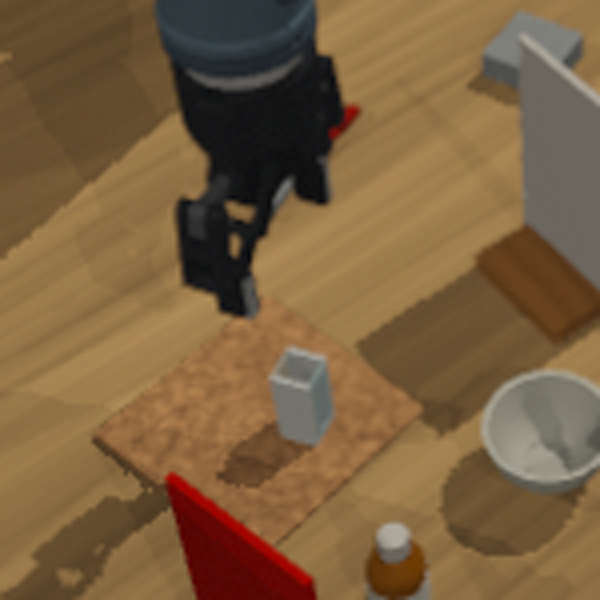

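The fingers straddle the grey frosted faces, with the cell at about (300,395) in the crop and the closing line normal to the front grey face. Descending.

>>> jog_arm(series=[[[-1, 0, 15, 0, 0, 0, 85], [0, 0, 15, 0, 0, 0, 85], [0, 0, 15, 0, 0, 0, 85], [0, 0, 15, 0, 0, 0, 85], [0, 0, 15, 0, 0, 0, 80], [0, 0, 15, 0, 0, 0, 75], [0, 0, 15, 0, 0, 0, 70], [0, 0, 14, 0, 0, 0, 65], [0, 0, 10, 0, 0, 0, 60], [0, 0, 0, 0, 0, 0, 55]]])

```text
time_s: 12.3
eef_pos: [0.5553, -0.2627, 0.0293]
eef_rot: [-0.001, 0.971, 0.239, -0.001]
wrist_force: [-0.7, 0.5, 0.5]
opening: 0.641
grasp_force: 0.0
```

>>> jog_arm(series=[[[0, 0, 0, 0, 0, 0, 50], [0, 0, 0, 0, 0, 0, 46], [0, 0, 0, 0, 0, 0, 42], [0, 0, 0, 0, 0, 0, 38], [0, 0, 0, 0, 0, 0, 35], [0, 0, 0, 0, 0, 0, 32], [0, 0, 0, 0, 0, 0, 29], [0, 0, 0, 0, 0, 0, 26], [0, 0, 0, 0, 0, 0, 22], [0, 0, 0, 0, 0, 0, 18]]])

```text
time_s: 13.3
eef_pos: [0.5565, -0.2635, 0.0314]
eef_rot: [0.0, 0.971, 0.239, 0.0]
wrist_force: [-0.7, -0.9, 0.6]
opening: 0.298
grasp_force: 59.1
```

>>> jog_arm(series=[[[0, 0, 0, 0, 0, 0, 18], [0, 0, 0, 0, 0, 0, 18], [0, 0, -2, 0, 0, 0, 18], [0, 0, -6, 0, 0, 0, 18], [0, 0, -10, 0, 0, 0, 18], [0, 0, -12, 0, 0, 0, 18], [0, 0, -15, 0, 0, 0, 18], [0, 0, -15, 0, 0, 0, 18], [0, 0, -15, 0, 0, 0, 18], [0, 0, -10, 0, 0, 0, 18]]])

```text
time_s: 14.3
eef_pos: [0.5571, -0.2639, 0.1187]
eef_rot: [0.001, 0.971, 0.239, 0.001]
wrist_force: [-0.6, -0.1, 0.9]
opening: 0.294
grasp_force: 58.9
```

```bash
python3 - <<'E'
from h import *
o=ctrl.get_obs();q=o["eef_rot"];M=R.from_quat(q[[1,2,3,0]]).as_matrix();print(o["eef_pos"],np.arctan2(M[1,0],M[0,0]),o["grasp_force"],o["opening"])
c=cam("scene"); cv2.imwrite("pics/s3.png",cv2.resize(c["frame"][190:340,120:270],None,fx=4,fy=4,interpolation=cv2.INTER_CUBIC))
E
```

```text
[ 0.55709105 -0.26391948  0.11874636] 0.481841948020028 58.9087575674057 0.2938539872259927
```

View pics/s3.png

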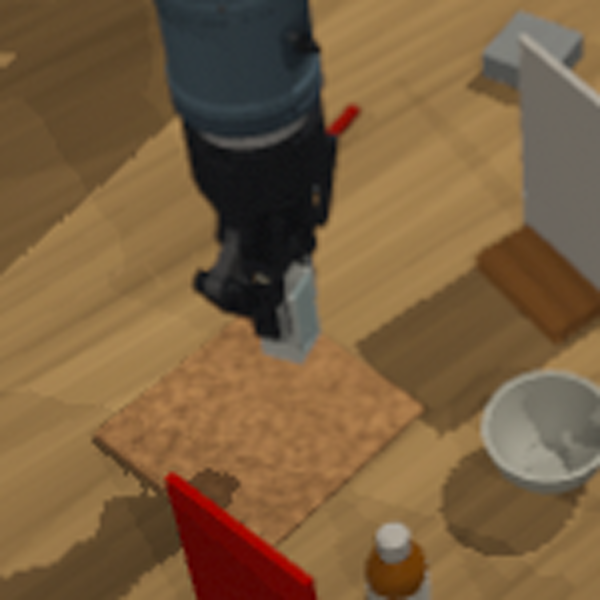

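The cell is held by its frosted faces, clear of the mat. Next: lift, carry it over the screen and lower it into the beam.

```bash
python3 - <<'E'
from plan import *
rows([(.557,-.264,.280,.482,10,18),(.5574,.0767,.280,1.66,20,18),(.5574,.0767,.139,1.66,10,18)])
E
```

```text
[[[0,0,-16,0,0,0,18],[0,0,-16,0,0,0,18],[0,0,-16,0,0,0,18],[0,0,-16,0,0,0,18],[0,0,-16,0,0,0,18],[0,0,-16,0,0,0,18],[0,0,-16,0,0,0,18],[0,0,-16,0,0,0,18],[0,0,-16,0,0,0,18],[0,0,-16,0,0,0,18]]]
[[[8,-15,0,0,0,-0.06,18],[9,-15,0,0,0,-0.06,18],[9,-14,0,0,0,-0.06,18],[11,-13,0,0,0,-0.06,18],[11,-13,0,0,0,-0.05,18],[12,-12,0,0,0,-0.06,18],[13,-12,0,0,0,-0.06,18],[13,-10,0,0,0,-0.06,18],[14,-10,0,0,0,-0.06,18],[14,-9,0,0,0,-0.06,18]]]
[[[15,-8,0,0,0,-0.06,18],[16,-8,-1,0,0,-0.06,18],[15,-6,0,0,0,-0.06,18],[17,-5,0,0,0,-0.05,18],[16,-5,0,0,0,-0.06,18],[17,-3,0,0,0,-0.06,18],[16,-3,0,0,0,-0.06,18],[17,-1,0,0,0,-0.06,18],[17,-1,0,0,0,-0.06,18],[17,1,0,0,0,-0.06,18]]]
[[[0,0,14,0,0,0,18],[0,0,14,0,0,0,18],[0,0,14,0,0,0,18],[0,0,14,0,0,0,18],[0,0,15,0,0,0,18],[1,0,14,0,0,0,18],[0,0,14,0,0,0,18],[0,0,14,0,0,0,18],[0,-1,14,0,0,0,18],[0,0,14,0,0,0,18]]]
end [0.557  0.0768 0.1391] 1.662 [-0.003  0.003 -1.   ]
```

>>> jog_arm(series=[[[0, 0, -16, 0, 0, 0, 18], [0, 0, -16, 0, 0, 0, 18], [0, 0, -16, 0, 0, 0, 18], [0, 0, -16, 0, 0, 0, 18], [0, 0, -16, 0, 0, 0, 18], [0, 0, -16, 0, 0, 0, 18], [0, 0, -16, 0, 0, 0, 18], [0, 0, -16, 0, 0, 0, 18], [0, 0, -16, 0, 0, 0, 18], [0, 0, -16, 0, 0, 0, 18]]])

```text
time_s: 15.35
eef_pos: [0.5563, -0.2634, 0.2776]
eef_rot: [-0.0, 0.971, 0.239, -0.0]
wrist_force: [-0.0, 0.5, -0.7]
opening: 0.292
grasp_force: 58.9
```

>>> jog_arm(series=[[[8, -15, 0, 0, 0, -0.06, 18], [9, -15, 0, 0, 0, -0.06, 18], [9, -14, 0, 0, 0, -0.06, 18], [11, -13, 0, 0, 0, -0.06, 18], [11, -13, 0, 0, 0, -0.05, 18], [12, -12, 0, 0, 0, -0.06, 18], [13, -12, 0, 0, 0, -0.06, 18], [13, -10, 0, 0, 0, -0.06, 18], [14, -10, 0, 0, 0, -0.06, 18], [14, -9, 0, 0, 0, -0.06, 18]]])

```text
time_s: 16.35
eef_pos: [0.5565, -0.0923, 0.2767]
eef_rot: [0.0, 0.859, 0.512, 0.0]
wrist_force: [-0.5, -1.0, -0.2]
opening: 0.297
grasp_force: 58.8
```

>>> jog_arm(series=[[[15, -8, 0, 0, 0, -0.06, 18], [16, -8, -1, 0, 0, -0.06, 18], [15, -6, 0, 0, 0, -0.06, 18], [17, -5, 0, 0, 0, -0.05, 18], [16, -5, 0, 0, 0, -0.06, 18], [17, -3, 0, 0, 0, -0.06, 18], [16, -3, 0, 0, 0, -0.06, 18], [17, -1, 0, 0, 0, -0.06, 18], [17, -1, 0, 0, 0, -0.06, 18], [17, 1, 0, 0, 0, -0.06, 18]]])

```text
time_s: 17.35
eef_pos: [0.5566, 0.0777, 0.2777]
eef_rot: [0.0, 0.673, 0.74, 0.0]
wrist_force: [-0.1, 0.7, -1.0]
opening: 0.295
grasp_force: 58.8
```

>>> jog_arm(series=[[[0, 0, 14, 0, 0, 0, 18], [0, 0, 14, 0, 0, 0, 18], [0, 0, 14, 0, 0, 0, 18], [0, 0, 14, 0, 0, 0, 18], [0, 0, 15, 0, 0, 0, 18], [1, 0, 14, 0, 0, 0, 18], [0, 0, 14, 0, 0, 0, 18], [0, 0, 14, 0, 0, 0, 18], [0, -1, 14, 0, 0, 0, 18], [0, 0, 14, 0, 0, 0, 18]]])

```text
time_s: 18.35
eef_pos: [0.5556, 0.0777, 0.1351]
eef_rot: [-0.0, 0.674, 0.739, -0.0]
wrist_force: [-0.0, -0.0, -1.0]
opening: 0.296
grasp_force: 58.9
```

>>> jog_arm(series=[[[0, 0, 0, 0, 0, 0, 18], [0, 0, 0, 0, 0, 0, 18], [0, 0, 0, 0, 0, 0, 18], [0, 0, 0, 0, 0, 0, 18], [0, 0, 0, 0, 0, 0, 18], [0, 0, 0, 0, 0, 0, 18], [0, 0, 0, 0, 0, 0, 18], [0, 0, 0, 0, 0, 0, 18], [0, 0, 0, 0, 0, 0, 18], [0, 0, 0, 0, 0, 0, 18]]])

```text
time_s: 19.35
eef_pos: [0.5557, 0.0776, 0.1363]
eef_rot: [0.0, 0.674, 0.739, -0.0]
wrist_force: [-0.1, 0.2, -0.9]
opening: 0.3
grasp_force: 58.9
```

```bash
python3 - <<'E'
from h import *
o=ctrl.get_obs();q=o["eef_rot"];M=R.from_quat(q[[1,2,3,0]]).as_matrix();print(o["eef_pos"],np.arctan2(M[1,0],M[0,0]),M[2],o["grasp_force"])
c=cam("scene"); cv2.imwrite("pics/s4.png",cv2.resize(c["frame"][100:300,170:400],None,fx=3,fy=3,interpolation=cv2.INTER_CUBIC))
P=cloud(c);a=P.reshape(-1,3)
m=(abs(a[:,0]-.557)<.04)&(abs(a[:,1]-.077)<.04)&(a[:,2]>.1)&(a[:,2]<.135);Q=a[m];C=c["frame"].reshape(-1,3)[m]
b=C.min(1)>80;print(b.sum(),Q[b].min(0),Q[b].max(0),Q[b].mean(0))
E
python3 fit2.py | sed -n '/=====/,$p' | sed 1d
```

```text
[0.55569877 0.07763813 0.13629093] 1.661809676513827 [-2.01550001e-05 -7.45502181e-06 -1.00000000e+00] 58.945743441581726
75 [0.54693378 0.0606246  0.11034078] [0.57413297 0.09252364 0.13464097] [0.56382245 0.06930695 0.12129101]
789
799
=====
[ 0.5413  0.2606 -1.4784  0.0196] 0.0013949726550244144 mark in nose frame 0.24086264405669006 0.00043773823364401734 -0.005990033875099721
[ 0.5405  0.2607 -1.4893  0.0257] 0.0013040907053825622 mark in nose frame 0.24095753763966965 0.004606982199011456 -0.007855082027344801
[ 0.5422  0.2606 -1.4656  0.0077] 0.0014066981692494591 mark in nose frame 0.2407785240549959 -0.004355784650486794 -0.0023472631226296825
```

View pics/s4.png

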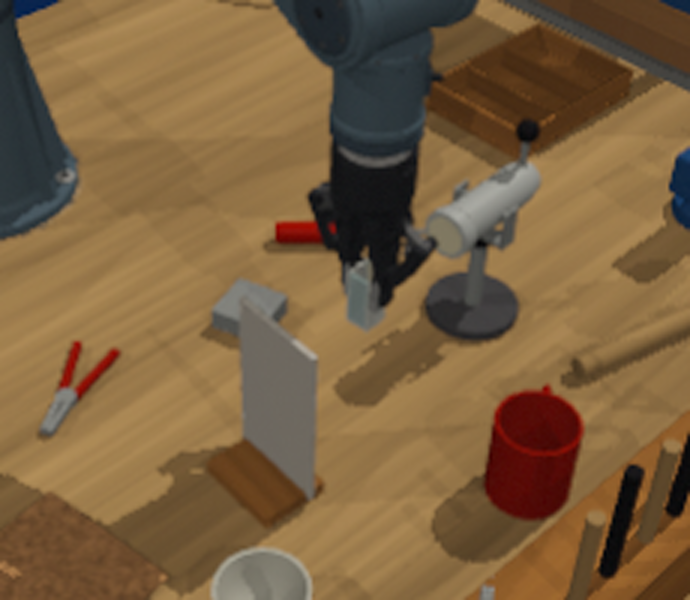

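The cell is held upright in the beam, at about (365,295) in the crop, with its window facing the screen. Cell and beam agree to within about 3 mm. Handing in.

```bash
python3 -c "
from bench import ctrl
print(ctrl.hand_in())"
```

```text
the job is handed in; nothing more can be done
None
```

I handed the job in with the lamp aimed about 6 mm from the ring's centre by the combined fit, and the cell held upright by its frosted faces in the beam, within about 3 mm of the axis by camera; no verdict came back.

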